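# Unlock the chip carriage and slide it home to the objective

### The arm

A 6-joint arm with a two-finger parallel gripper is mounted at the origin on the work surface. World frame = base frame: x ahead of the robot, y to its left, z up, the work surface at z = 0. Lengths are in mm, angles in rad, forces in N, time in s.
With the tool pointing down it reaches from about 350 to 975 mm from the base axis. Payload 7.1 kg.
Tool frame: the origin (TCP) lies between the finger pads; the fingertips stand 14 mm ahead of it and the grasp point (between the pads) lies 5 mm behind it (ctrl.tcp_to_tips is the distance from the TCP to the fingertips, in mm); z points along the fingers, y is the line along which they close (so a half turn about z gives the same grasp; the last joint's range is limited). The gripper opens to 88 mm and grips with 3 to 60 N. Pads are 20 mm wide; open, the fingers measure 115 mm over their backs; the gripper's body (75 mm by 178 mm) begins 61 mm behind the grasp point.
Start: joints at [1.235, 0.423, 1.63, -0, 1.089, -0.019], TCP at [194.673, 593.892, 236.675] pointing down, gripper open.
Joint ranges: [-3, 3], [-0.9, 2.11], [0.09, 2.58], [-1.31, 4.45], [0.11, 2.69], [-2.54, 2.54]. Speed limits (rad/s): [2.39, 2.39, 3.01, 3.14, 3.14, 3.14].

### API

Orientations are given as a rotation vector (axis times angle).
In Python, from workcell import ctrl gives the robot as it stands.
- The arm moves only by the tool apply_moves, never from a script. Its argument "series" is a list that holds one entry, the list of rows, each a list of 7 numbers: the shift along the tool's x, y, z in cm, then the turn, a rotation vector about the tool's x, y, z in degrees, then the opening, from 0 (shut) to 1 (fully open). A call has 1 to 12 rows; each row shifts and turns the commanded pose from where the row before left it, along the tool's axes as they then stand; what a row does not reach is not made up. A row lasts 1/10 s, in which the tool goes at most 50 mm and 8.59 degrees, less where a joint would pass 70% of its speed; a pose out of reach is approached as far as the arm can. A call with a gripper value outside its range is refused whole. The fingers move at their own pace and stop on an object; the grip force is fixed at half the most. Time passes only in rows, so rows that do not move let the fingers close. It gives the time, the measured TCP pose, the force and the opening at its end, in the units of the state.
- ctrl.get_obs(): the state, without advancing time (a new reading comes with each control period).
- ctrl.get_image(name): name is "side" or "top"; returns a dict with "img" (384x512x3 uint8, blue, green, red), "K" (3x3 intrinsics, pixels), "cam_to_world" (4x4, takes a point from camera to world coordinates). Camera axes: x right, y down, z forward; pixel columns grow to the right and rows downward; lengths in mm; the calibration is good to about 2 mm. A picture is of the moment at which its call begins. There is no depth.
- ctrl.close_job(): hands the job in, once; it reports no verdict.
The state is a dict: "t": time; "qpos": joint angles; "qvel": joint speeds; "joint_torque": joint torques, N m; "ee_pos": TCP position; "orientation": TCP orientation; "ft_force": force on the tool from outside, world axes, zero at the start; "moment": the same for the moment, N m; "width": finger opening in mm.
Only numpy, scipy, OpenCV 4.12 (cv2) and the standard library are available. Lean on these libraries where they do the work, as an engineer would, in place of code of your own. Each camera call takes 0.05 s, during which the arm holds its last target. There are 200 camera calls.

### The job

Unscrew the red handwheel (anticlockwise from above) all the way up and snug it against its top stop by feel, with about half a newton metre, letting your hand rise with the screw: do not pull or push hard along it, and do not wrench it. Then slide the freed carriage by its brass grip fully home towards the objective and let go, leaving the loose things around it where they are.

Things in the scene. Friction and masses are not known exactly. Their poses are not given: they have to be found in the camera images.
- rig: black breadboard 220 x 480 x 12 mm fixed on the table; origin on the table surface; +y runs along its rails towards the objective (steel barrel and black plate 242 to 293 mm along +y, 137 mm high), x across, z up. At y = -80 mm a black cross bar on two steel pillars (152 mm along x, 36 mm along y, top 85 mm above the table, brass bush to 96 mm) carries the upright lock screw
- wheel_mid (a point): centre of the red handwheel at mid-height of its round rim (54 mm outside diameter, 14 mm high); z is the screw axis, up. Anticlockwise from above unscrews: wheel and screw rise 20 mm per turn; 0.1 N m turns it; it stays where left. 0.35 to 0.65 of a turn remains to a rigid, unmarked top stop, whose height also differs and must be felt; snug there is about 0.5 N m. Over 15 N along the axis or 0.8 N m is forcing it
- spindle_top (a point): centre of the spindle's upper end face, 17 mm above the wheel's mid-height when unloaded; rises and turns with the screw. The wheel sits on a sprung hub: against the spindle it yields 1 mm per 5 N along the axis and twists 0.1 rad per 0.25 N m. Its x axis (red line) lies along the wheel's x axis (white dot) when no torque acts
- handle (a point): centre of the upright round brass grip (16 mm diameter, 34 mm tall) on the grey carriage, 81 mm above the table. The carriage (top at 30 mm; chip mount to 50 mm, 45 to 71 mm ahead of the grip) slides 60 mm along the rig's +y to a rigid home stop, 2 N friction; it cannot lift or turn. The screw's nose locks it (1.5 mm of play) until the screw is at its top stop
- post_a: bystander: loose steel post, 25 mm diameter, 45 mm tall, standing on the rig's plate; origin at its foot
- collar: bystander: loose black ring, 32 mm across, 12 mm high, lying on the rig's plate; origin at its underside
- driver: bystander: loose screwdriver, 170 mm long, lying on the table
- optics_case: bystander: loose blue plastic case, 75 x 100 x 30 mm; origin at its underside
- solvent: bystander: loose amber bottle, 48 mm diameter, 100 mm tall; origin at its foot
- note_pad: bystander: loose yellow note block, 76 x 76 x 22 mm; origin at its underside
- lens_ring: bystander: loose aluminium ring, 50 mm across, 10 mm high; origin at its underside

How it is judged (in metres and radians):
On the way, in this order (a step that is already met when the one before it is completed fails the run):
1. the screw is up and held snug against its top stop, with more than 0.25 N m on the wheel (z of spindle_top in the frame of rig above 0.149 m and angle between the x axis of wheel_mid and the x axis of spindle_top, either way round above 0.1 rad), for 0.2 s.
2. the carriage is home at the stop by the objective (y of handle in the frame of rig above 0.118 m), for 0.2 s.
At the end, for the whole second after the job is handed in: The screw is left up (its top end face 149 mm or more above the rig's underside), the carriage is within 2 mm of its home stop (grip 118 mm or more along the rig's +y), and both stay so (z of spindle_top in the frame of rig above 0.149 m and y of handle in the frame of rig above 0.118 m); the robot touches nothing.
It fails at once if the handwheel is pulled or pushed along its axis with more than about 15 N (hub pressed 3 mm up or down) (z of wheel_mid in the frame of spindle_top above -0.014 m or z of wheel_mid in the frame of spindle_top below -0.02 m).
It fails at once if the handwheel is wrenched with more than about 0.8 N m (twisted 0.32 rad against the spindle) (angle between the x axis of wheel_mid and the x axis of spindle_top, either way round above 0.32 rad).
It fails at once if a bystander is shifted by more than 20 mm (distance of any of post_a, collar, driver, optics_case, solvent, note_pad, lens_ring from where it was at the start of the episode above 0.02 m).
It also fails if it takes over 72 s, if anything falls off the work surface, if the arm or the gripper's body presses on something with over 40 N, if the wrist force passes 120 N, or if a joint passes its speed limit or range.

## Working session

There is one attempt and no reset: what is moved stays moved. The work goes in short steps, Python scripts to look and compute and a tool call to move; the robot and the scene stay as the last step left them, time stands still between calls to the robot, and variables do not carry over. Pictures are saved under pics/ and viewed, on a budget of 10 in all, crops included, one or two more only if the job needs it, and the job is handed in when it is done.

Besides the shell and the picture viewer there is one more tool, called after ">>>" in YAML: its name, and indented under it one key for each argument. apply_moves: Moves the arm, as the interface text tells. Its arguments: {"type":"object","properties":{"series":{"type":"array","items":{"type":"array","items":{"type":"array","items":{"type":"number"}}}}},"required":["series"]}

```bash
mkdir -p pics; cat > h.py <<'E'
import numpy as np, cv2
from workcell import ctrl
def snap(n,f):
    d=ctrl.get_image(n); cv2.imwrite('pics/'+f,d['img']); np.savez('pics/'+f+'.npz',K=d['K'],T=d['cam_to_world']); return d
def px2z(f,u,v,z):
    d=np.load('pics/'+f+'.npz');K,T=d['K'],d['T']
    r=T[:3,:3]@np.linalg.solve(K,[u,v,1.]);o=T[:3,3];return o+r*(z-o[2])/r[2]
def w2p(f,p):
    d=np.load('pics/'+f+'.npz');K,T=d['K'],d['T']
    c=K@(T[:3,:3].T@(np.array(p,float)-T[:3,3]));return c[:2]/c[2]
E
python3 -c "
from h import *
for n in('side','top'):
  d=snap(n,n+'0.png');print(d['K'],d['cam_to_world'])
print(ctrl.get_obs(),ctrl.tcp_to_tips)"
```

```text
[[399.56223518   0.         252.64759815]
 [  0.         399.56223518 192.98948028]
 [  0.           0.           1.        ]] [[ 6.83961287e-01 -4.86869137e-01  5.43282065e-01 -6.50472186e+01]
 [-7.29178922e-01 -4.33539390e-01  5.29473037e-01 -6.58715920e+02]
 [-2.22499055e-02 -7.58288890e-01 -6.51538871e-01  9.04994977e+02]
 [ 0.00000000e+00  0.00000000e+00  0.00000000e+00  1.00000000e+00]]
[[446.91427783   0.         258.80734623]
 [  0.         446.91427783 194.2828069 ]
 [  0.           0.           1.        ]] [[ 1.90069831e-03 -9.90655414e-01  1.36375357e-01  4.10455789e+02]
 [-9.99986369e-01 -1.21972764e-03  5.07674274e-03 -6.45104969e+00]
 [-4.86296189e-03 -1.36383148e-01 -9.90644229e-01  1.55141303e+03]
 [ 0.00000000e+00  0.00000000e+00  0.00000000e+00  1.00000000e+00]]
{'t': 0.1, 'qpos': array([ 1.23501882e+00,  4.23750266e-01,  1.63058642e+00, -1.74456084e-05,
        1.08860057e+00, -1.89944323e-02]), 'qvel': array([ 0.00262476, -0.00242353, -0.00215929, -0.00060491, -0.00095643,
        0.00270039]), 'joint_torque': array([ 2.75713319e-06, -5.45616460e+01, -2.74323088e+01,  6.45845477e-02,
        1.87723059e-02, -4.38689699e-05]), 'ee_pos': array([194.51616404, 593.46504934, 235.99892414]), 'orientation': array([-4.95475967e-01, -3.10204907e+00,  2.08310176e-03]), 'ft_force': array([ 0.05163877, -0.30232131, -0.51281189]), 'moment': array([-0.04628901,  0.03514578, -0.04793769]), 'width': 87.82960788994822} 14.0
```

View pics/top0.png

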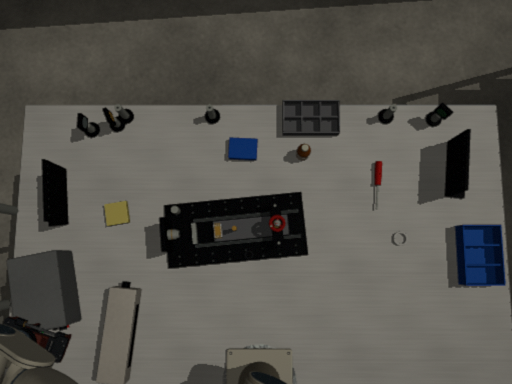

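View pics/side0.png

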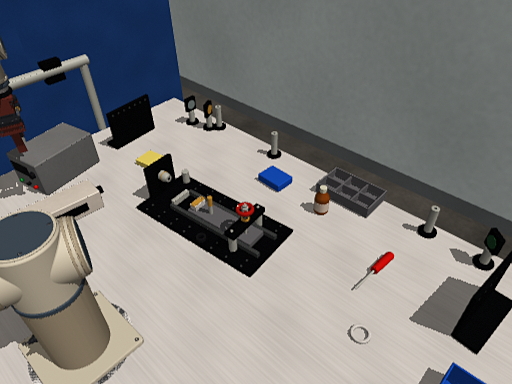

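The top view shows the rig, with the wheel near (277,224), the grip near (234,228) and the objective near (172,234). World +y runs to image left. Next I'll enlarge both views.

```bash
python3 -c "
from h import *
a=cv2.imread('pics/top0.png')[180:280,155:315];b=cv2.imread('pics/side0.png')[145:275,130:300]
a=cv2.resize(a,(480*800//480,500),interpolation=cv2.INTER_CUBIC)
cv2.imwrite('pics/a.png',np.clip(a*1.8,0,255));
cv2.imwrite('pics/b.png',np.clip(1.3*cv2.resize(b,None,fx=4.5,fy=4.5,interpolation=cv2.INTER_CUBIC),0,255))
t=cv2.imread('pics/top0.png');hsv=cv2.cvtColor(t,cv2.COLOR_BGR2HSV)
for n,y0,y1,x0,x1 in(('top',200,250,255,300),('side',190,230,225,265)):
  t=cv2.imread('pics/'+n+'0.png');b,g,r=[t[...,i].astype(int) for i in range(3)]
  m=(r>90)&(r>2.2*g)&(r>2.2*b);s=np.zeros_like(m);s[y0:y1,x0:x1]=1;m&=s
  y,x=np.nonzero(m);print(n,len(x),x.min(),x.max(),y.min(),y.max(),x.mean(),y.mean())
  for z in(115,125,135): print(z,px2z(n+'0.png',(x.min()+x.max())/2,(y.min()+y.max())/2,z))
"
```

```text
top 1 271 271 224 224 271.0 224.0
115 [511.8167064  -38.46768247 115.        ]
125 [511.11105339 -38.24478952 125.        ]
135 [510.40540039 -38.02189658 135.        ]
side 134 236 253 202 215 244.76865671641792 209.40298507462686
115 [527.50098128 -46.34363732 115.        ]
125 [520.00032347 -54.09523449 125.        ]
135 [512.49966565 -61.84683167 135.        ][ WARN:0@0.493] global loadsave.cpp:1063 imwrite_ Unsupported depth image for selected encoder is fallbacked to CV_8U.
```

View pics/a.png

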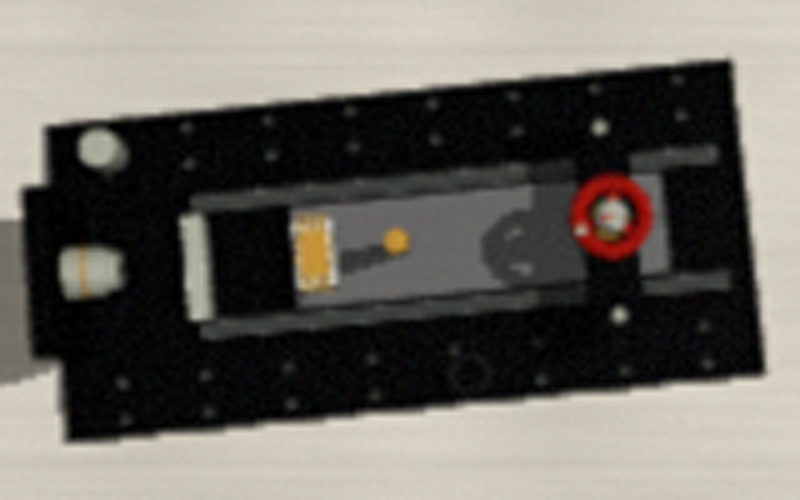

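View pics/b.png

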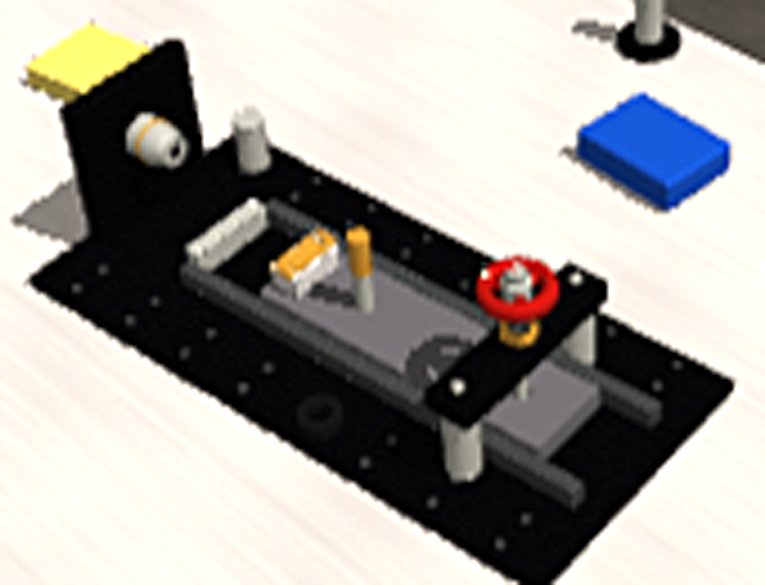

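```bash
python3 -c "
from h import *
f='top0.png';P=[px2z(f,155+u/5-.4,180+v/5-.4,12)[:2] for u,v in((731,60),(765,374),(67,440),(47,127))]
L=np.array([(110,-240),(-110,-240),(-110,240),(110,240)])
P=np.array(P);print(P,[np.linalg.norm(P[i]-P[i-1]) for i in range(4)])
c=P.mean(0);H=L.T@(P-c);th=np.arctan2(H[0,1]-H[1,0],H[0,0]+H[1,1])
R=np.array([[np.cos(th),-np.sin(th)],[np.sin(th),np.cos(th)]]);print('rig',c,th,np.degrees(th),(c+L@R.T)-P)
s=R@[0,-80]+c;print('screw',s)
for z in(122,128,134,140):print(z,px2z(f,276.8,222.8,z),px2z('side0.png',244.8,209,z))
for z in(98,):
  g=px2z(f,233.8,227.8,z);print('grip',g,R.T@(g[:2]-c))
g=px2z('side0.png',130+359/4.5,145+233/4.5,98);print('grip side',g,R.T@(g[:2]-c))
w=px2z(f,276.8,222.8,128);d=px2z(f,155+581/5-.4,180+230/5-.4,133);print('dot',d-w)
for n,u,v,z in(('post',100,148,57),('collar',470,372,24)):
  g=px2z(f,155+u/5-.4,180+v/5-.4,z);print(n,R.T@(g[:2]-c))
"
```

```text
[[ 631.97602623 -144.61044724]
 [ 415.52409013 -165.44054029]
 [ 370.10083514  310.03383957]
 [ 584.44049829  330.27860324]] [np.float64(477.26223052473676), np.float64(217.45191058149524), np.float64(477.63915040249515), np.float64(215.2936173182573)]
rig [500.51036245  82.56536382] 0.09708347278342083 5.562473250963208 [[ 1.27980668 -1.03163858]
 [-1.23229921 -1.52637421]
 [-2.33594315  0.73897389]
 [ 2.28843568  1.8190389 ]]
screw [508.2648456    2.94207583]
122 [515.1925719  -56.87562406 122.        ] [521.30839482 -53.88210203 122.        ]
128 [514.75293641 -56.66396554 128.        ] [516.81521953 -58.51687367 128.        ]
134 [514.31330092 -56.45230702 134.        ] [512.32204424 -63.1516453  134.        ]
140 [513.87366543 -56.2406485  140.        ] [507.82886896 -67.78641694 140.        ]
grip [500.47396005  82.06690917  98.        ] [-0.08454671 -0.49257895]
grip side [507.03430552  83.4291219   98.        ] [6.57694745 0.22731814]
dot [-9.28519551 19.24120073  5.        ]
post [ 83.93250979 194.52559425]
collar [-88.21871632 -38.62476465]
```

The top corner fit gives the rig at x≈500.5, about 5.6° yaw. Its origin sits 60 mm behind the plate centre, which is consistent with the objective at 242–293 mm and the grip at y≈60. The wheel is at about (514.5, -57, 125). I'll travel there at a safe height.

>>> apply_moves:
  series:
    - [[-3.38,-3.45,0,0,0,0,1],[-3.38,-3.45,0,0,0,0,1],[-3.38,-3.45,0,0,0,0,1],[-3.38,-3.45,0,0,0,0,1],[-3.38,-3.45,0,0,0,0,1],[-3.38,-3.45,0,0,0,0,1],[-3.38,-3.45,0,0,0,0,1],[-3.38,-3.45,0,0,0,0,1],[-3.38,-3.45,0,0,0,0,1],[-3.38,-3.45,0,0,0,0,1],[-3.38,-3.45,0,0,0,0,1],[-3.38,-3.45,0,0,0,0,1]]

```text
t: 1.3
ee_pos: [451.5, 72.2, 236.7]
orientation: [0.496, 3.102, 0.0]
ft_force: [0.4, 0.5, 0.9]
width: 88.0
```

>>> apply_moves:
  series:
    - [[0,0,0,0,0,8.5,1],[0,0,0,0,0,8.5,1],[0,0,0,0,0,8.5,1],[0,0,0,0,0,8.5,1],[0,0,0,0,0,8.5,1],[0,0,0,0,0,8.5,1],[0,0,0,0,0,8.5,1],[0,0,0,0,0,8.5,1],[0,0,0,0,0,8.5,1],[0,0,0,0,0,8.5,1],[0,0,0,0,0,8.5,1],[0,0,0,0,0,8.5,1]]

```text
t: 2.5
ee_pos: [450.9, 74.1, 236.4]
orientation: [-2.727, -1.559, 0.001]
ft_force: [-0.4, -1.0, -0.3]
width: 87.6
```

```bash
cat >> h.py <<'E'
from scipy.spatial.transform import Rotation as Ro
def st(target=None):
    o=ctrl.get_obs();R=Ro.from_rotvec(o['orientation']).as_matrix()
    print('t %.2f'%o['t'],'pos',o['ee_pos'].round(1),'q',o['qpos'].round(2),'F',o['ft_force'].round(1),'M',o['moment'].round(3),'w',round(o['width'],1),'tool y',R[:,1].round(3),'z',R[:,2].round(3))
    if target is not None: print('tool shift cm',(R.T@(np.array(target)-o['ee_pos'])/10).round(2))
E
python3 -c "
from h import *
st([514.5,-57,236])"
```

```text
t 2.50 pos [450.9  74.1 236.4] q [ 0.14  0.17  1.99 -0.    0.98  0.67] F [-0.4 -1.  -0.3] M [-0.029  0.114 -0.004] w 87.6 tool y [ 0.862 -0.508 -0.   ] z [-0.001 -0.    -1.   ]
tool shift cm [-8.06 12.14  0.04]
```

>>> apply_moves:
  series:
    - [[-2.69,4.04,0,0,0,0,1],[-2.69,4.04,0,0,0,0,1],[-2.69,4.04,0,0,0,0,1],[0,0,0,0,0,8.5,1],[0,0,0,0,0,8.5,1],[0,0,0,0,0,8.5,1],[0,0,0,0,0,8.5,1],[0,0,0,0,0,8.5,1],[0,0,0,0,0,8.5,1],[0,0,0,0,0,8.5,1],[0,0,0,0,0,8.5,1],[0,0,0,0,0,8.5,1]]

```text
t: 3.7
ee_pos: [515.1, -56.5, 236.4]
orientation: [3.107, -0.464, -0.001]
ft_force: [0.1, -0.3, -0.6]
width: 87.5
```

>>> apply_moves:
  series:
    - [[0,0,2,0,0,8.5,1],[0,0,2,0,0,8.5,1],[0,0,2,0,0,8.5,1],[0,0,0,0,0,8,1],[0,0,0,0,0,0,1],[0,0,0,0,0,0,1]]

```text
t: 4.3
ee_pos: [515.5, -56.5, 176.8]
orientation: [-2.848, 1.326, -0.0]
ft_force: [0.7, -0.0, -0.0]
width: 88.0
```

```bash
python3 -c "
from h import *
for n in('top','side'):
  d=snap(n,n+'1.png')
st([514.5,-57,120])
b=cv2.imread('pics/side1.png')[145:255,170:300];a=cv2.imread('pics/top1.png')[170:280,225:355]
k=lambda i,s:cv2.resize(np.clip(i.astype(float)*s,0,255).astype(np.uint8),None,fx=3,fy=3,interpolation=cv2.INTER_CUBIC)
cv2.imwrite('pics/c.png',np.hstack([k(a,1.6),k(b,1.2)]))"
```

```text
t 4.40 pos [515.7 -56.5 177. ] q [-0.13  0.35  1.91  0.    0.88  2.31] F [-0.3 -0.   0. ] M [ 0.008  0.111 -0.007] w 87.9 tool y [-0.766 -0.643 -0.001] z [ 0.001 -0.    -1.   ]
tool shift cm [-0.04  0.12  5.7 ]
```

View pics/c.png

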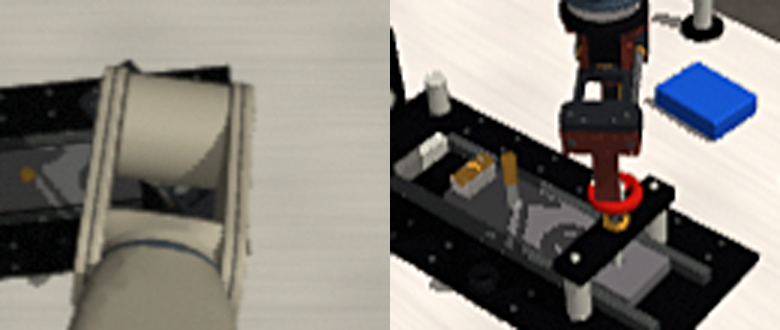

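The side view shows the fingers hanging straddled above the wheel, and the top view is blocked by the arm. I'll descend around the rim with a small correction and leave the hand open.

>>> apply_moves:
  series:
    - [[-0.04,0.12,1,0,0,0,1],[0,0,1.2,0,0,0,1],[0,0,1.2,0,0,0,1],[0,0,1.2,0,0,0,1],[0,0,1.1,0,0,0,1],[0,0,0,0,0,0,1]]

```text
t: 5.0
ee_pos: [513.0, -56.8, 117.7]
orientation: [2.845, -1.331, -0.005]
ft_force: [0.2, 0.0, -0.2]
width: 87.7
```

>>> apply_moves:
  series:
    - [[0,0,0,0,0,0,0.66],[0,0,0,0,0,0,0.64],[0,0,0,0,0,0,0.62],[0,0,0,0,0,0,0.6],[0,0,0,0,0,0,0.58],[0,0,0,0,0,0,0.58],[0,0,0,0,0,0,0.58],[0,0,0,0,0,0,0.58]]

```text
t: 5.8
ee_pos: [516.3, -56.3, 120.5]
orientation: [-2.843, 1.331, -0.006]
ft_force: [5.5, 6.0, -1.2]
width: 53.7
```

```bash
python3 -c "
from h import *
st([514.5,-57,120])"
```

```text
t 5.80 pos [516.3 -56.3 120.5] q [-0.13  0.44  1.94  0.    0.75  2.31] F [ 5.5  6.  -1.2] M [ 0.901 -0.546  0.037] w 53.7 tool y [-0.768 -0.641 -0.004] z [ 0.004  0.001 -1.   ]
tool shift cm [-0.06  0.18  0.05]
```

>>> apply_moves:
  series:
    - [[0,-0.08,0,0,0,0,0.55],[0,-0.08,0,0,0,0,0.5],[0,0,0,0,0,0,0.5],[0,0,0,0,0,0,0.5],[0,0,0,0,0,0,0.5]]

```text
t: 6.3
ee_pos: [516.4, -55.9, 120.1]
orientation: [-2.844, 1.331, -0.003]
ft_force: [4.7, 2.9, 0.2]
width: 53.4
```

```bash
python3 -c "
from h import *
st()"
```

```text
t 6.30 pos [516.4 -55.9 120.1] q [-0.13  0.44  1.94  0.    0.76  2.31] F [4.7 2.9 0.2] M [ 0.384 -0.369  0.03 ] w 53.4 tool y [-0.768 -0.641 -0.002] z [ 0.002  0.    -1.   ]
```

>>> apply_moves:
  series:
    - [[0,-0.1,0,0,0,0,0.5],[0,0,0,0,0,0,0.5],[0,0,-0.011,0,0,-2,0.5],[0,0,-0.022,0,0,-4,0.5],[0,0,-0.022,0,0,-4,0.5],[0,0,-0.022,0,0,-4,0.5],[0,0,-0.022,0,0,-4,0.5]]

```text
t: 7.0
ee_pos: [516.4, -55.8, 120.8]
orientation: [3.02, -0.866, 0.001]
ft_force: [3.0, -0.9, 1.9]
width: 53.5
```

```bash
python3 -c "
from h import *
st()"
```

```text
t 7.00 pos [516.4 -55.8 120.8] q [-0.13  0.44  1.94 -0.    0.76  2.  ] F [ 3.  -0.9  1.9] M [-0.604 -0.065 -0.17 ] w 53.5 tool y [-0.53  -0.848  0.   ] z [ 0.001 -0.001 -1.   ]
```

The reaction moment is Mz -0.17 (friction about 0.1) and Fz is small, so the wheel is turning. I'll continue.

>>> apply_moves:
  series:
    - [[0,0,-0.033,0,0,-6,0.5],[0,0,-0.033,0,0,-6,0.5],[0,0,-0.033,0,0,-6,0.5],[0,0,-0.033,0,0,-6,0.5],[0,0,-0.033,0,0,-6,0.5],[0,0,-0.033,0,0,-6,0.5],[0,0,-0.033,0,0,-6,0.5],[0,0,-0.033,0,0,-6,0.5]]

```text
t: 7.8
ee_pos: [516.8, -56.5, 123.6]
orientation: [3.109, 0.44, 0.002]
ft_force: [3.1, -5.1, 1.2]
width: 53.4
```

```bash
python3 -c "
from h import *
st()
a=snap('side','side2.png')['img'][165:245,215:295]
cv2.imwrite('pics/d.png',cv2.resize(a,None,fx=6,fy=6,interpolation=cv2.INTER_CUBIC))"
```

```text
t 7.80 pos [516.8 -56.5 123.6] q [-0.13  0.44  1.94 -0.    0.76  1.16] F [ 3.1 -5.1  1.2] M [-1.544 -0.505 -0.154] w 53.4 tool y [ 0.277 -0.961  0.002] z [ 0.002 -0.002 -1.   ]
```

View pics/d.png

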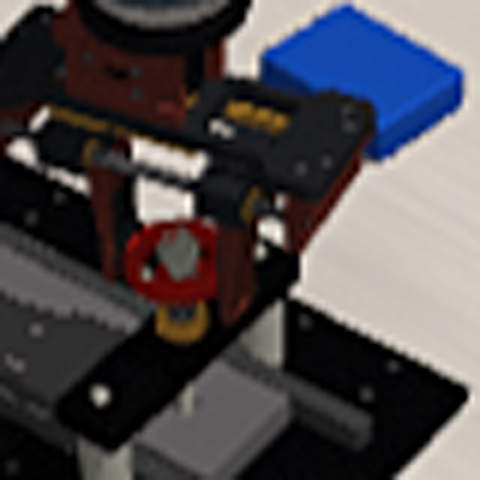

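The wheel is clearly following, with the rim between the pads. There is a mild side force, which I'll relieve, then continue to about 114°.

>>> apply_moves:
  series:
    - [[0,0.1,-0.033,0,0,-6,0.5],[0,0,-0.033,0,0,-6,0.5],[0,0,-0.033,0,0,-6,0.5],[0,0,-0.033,0,0,-6,0.5],[0,0,-0.033,0,0,-6,0.5],[0,0,-0.033,0,0,-6,0.5],[0,0,-0.033,0,0,-6,0.5],[0,0,-0.033,0,0,-6,0.5]]

```text
t: 8.65
ee_pos: [517.6, -57.1, 126.4]
orientation: [2.661, 1.665, 0.003]
ft_force: [4.3, -2.0, 0.9]
width: 53.5
```

```bash
python3 -c "
from h import *
st()"
```

```text
t 8.65 pos [517.6 -57.1 126.4] q [-0.13  0.43  1.94 -0.    0.77  0.32] F [ 4.3 -2.   0.9] M [-0.767 -1.019 -0.105] w 53.5 tool y [ 0.899 -0.437  0.003] z [ 0.003 -0.001 -1.   ]
```

From here I feel for the stop in 8° calls.

>>> apply_moves:
  series:
    - [[0,0.08,-0.022,0,0,-4,0.5],[0,0,-0.022,0,0,-4,0.5],[0,0,0,0,0,0,0.5]]

```text
t: 8.95
ee_pos: [517.9, -57.2, 126.7]
orientation: [2.543, 1.843, 0.002]
ft_force: [3.5, -2.0, 1.4]
width: 53.8
```

```bash
python3 -c "
from h import *
st()"
```

```text
t 8.95 pos [517.9 -57.2 126.7] q [-0.13  0.43  1.93 -0.    0.77  0.18] F [ 3.5 -2.   1.4] M [-0.568 -0.953 -0.05 ] w 53.8 tool y [ 0.95  -0.311  0.002] z [ 0.002 -0.001 -1.   ]
```

>>> apply_moves:
  series:
    - [[0,0,-0.022,0,0,-4,0.5],[0,0,-0.022,0,0,-4,0.5],[0,0,0,0,0,0,0.5]]

```text
t: 9.25
ee_pos: [518.0, -57.1, 127.2]
orientation: [2.409, 2.013, 0.002]
ft_force: [3.2, -3.1, 0.5]
width: 53.5
```

```bash
python3 -c "
from h import *
st()"
```

```text
t 9.25 pos [518.  -57.1 127.2] q [-0.13  0.43  1.93 -0.    0.77  0.05] F [ 3.2 -3.1  0.5] M [-0.558 -1.154 -0.094] w 53.5 tool y [ 0.984 -0.178  0.002] z [ 0.002 -0.001 -1.   ]
```

>>> apply_moves:
  series:
    - [[0,0,-0.022,0,0,-4,0.5],[0,0,-0.022,0,0,-4,0.5],[0,0,0,0,0,0,0.5]]

```text
t: 9.55
ee_pos: [518.0, -57.0, 127.6]
orientation: [2.264, 2.175, 0.002]
ft_force: [4.6, -2.1, 0.5]
width: 53.8
```

```bash
python3 -c "
from h import *
st()"
```

```text
t 9.55 pos [518.  -57.  127.6] q [-0.13  0.43  1.93 -0.    0.77 -0.09] F [ 4.6 -2.1  0.5] M [-0.537 -1.411 -0.106] w 53.8 tool y [ 0.999 -0.04   0.002] z [ 0.002 -0.    -1.   ]
```

>>> apply_moves:
  series:
    - [[0,0.08,-0.022,0,0,-4,0.5],[0,0,-0.022,0,0,-4,0.5],[0,0,0,0,0,0,0.5]]

```text
t: 9.85
ee_pos: [518.3, -56.9, 127.9]
orientation: [2.108, 2.328, 0.001]
ft_force: [3.6, -3.2, 3.0]
width: 53.1
```

```bash
python3 -c "
from h import *
st()"
```

```text
t 9.85 pos [518.3 -56.9 127.9] q [-0.13  0.43  1.93 -0.    0.78 -0.23] F [ 3.6 -3.2  3. ] M [-0.451 -1.197 -0.049] w 53.1 tool y [0.995 0.099 0.001] z [ 0.001 -0.    -1.   ]
```

>>> apply_moves:
  series:
    - [[0,0,-0.022,0,0,-4,0.5],[0,0,-0.022,0,0,-4,0.5],[0,0,0,0,0,0,0.5]]

```text
t: 10.15
ee_pos: [518.4, -56.8, 128.3]
orientation: [1.941, 2.469, 0.001]
ft_force: [4.5, -3.0, 2.3]
width: 53.6
```

```bash
python3 -c "
from h import *
st()"
```

```text
t 10.15 pos [518.4 -56.8 128.3] q [-0.13  0.43  1.93  0.    0.78 -0.37] F [ 4.5 -3.   2.3] M [-0.356 -1.293 -0.041] w 53.6 tool y [0.972 0.236 0.001] z [ 0.001 -0.    -1.   ]
```

>>> apply_moves:
  series:
    - [[0,0,-0.022,0,0,-4,0.5],[0,0,-0.022,0,0,-4,0.5],[0,0,0,0,0,0,0.5]]

```text
t: 10.45
ee_pos: [518.4, -56.7, 128.8]
orientation: [1.765, 2.598, 0.001]
ft_force: [5.1, -2.7, 1.8]
width: 52.9
```

```bash
python3 -c "
from h import *
st()"
```

```text
t 10.45 pos [518.4 -56.7 128.8] q [-0.13  0.43  1.93  0.    0.78 -0.51] F [ 5.1 -2.7  1.8] M [-0.161 -1.351 -0.089] w 52.9 tool y [0.93  0.369 0.001] z [ 0.001  0.    -1.   ]
```

>>> apply_moves:
  series:
    - [[0,0,-0.022,0,0,-4,0.5],[0,0,-0.022,0,0,-4,0.5],[0,0,0,0,0,0,0.5]]

```text
t: 10.75
ee_pos: [518.5, -56.6, 129.2]
orientation: [1.579, 2.715, 0.001]
ft_force: [5.7, -1.1, 2.3]
width: 53.5
```

```bash
python3 -c "
from h import *
st()"
```

```text
t 10.75 pos [518.5 -56.6 129.2] q [-0.13  0.43  1.93  0.    0.78 -0.65] F [ 5.7 -1.1  2.3] M [ 0.032 -1.395 -0.117] w 53.5 tool y [0.869 0.494 0.001] z [ 0.001  0.    -1.   ]
```

>>> apply_moves:
  series:
    - [[0,0.08,-0.03,0,0,-4,0.5],[0,0,-0.03,0,0,-4,0.5],[0,0,0,0,0,0,0.5]]

```text
t: 11.05
ee_pos: [518.7, -56.3, 129.6]
orientation: [-1.386, -2.819, -0.0]
ft_force: [4.0, -2.4, 2.9]
width: 53.7
```

```bash
python3 -c "
from h import *
st()"
```

```text
t 11.05 pos [518.7 -56.3 129.6] q [-0.13  0.43  1.93  0.    0.78 -0.79] F [ 4.  -2.4  2.9] M [-0.056 -1.101 -0.112] w 53.7 tool y [ 0.792  0.611 -0.   ] z [-0.  0. -1.]
```

>>> apply_moves:
  series:
    - [[0,0,-0.03,0,0,-4,0.5],[0,0,-0.03,0,0,-4,0.5],[0,0,0,0,0,0,0.5]]

```text
t: 11.35
ee_pos: [518.7, -56.2, 130.2]
orientation: [-1.187, -2.909, -0.0]
ft_force: [4.3, -2.3, -0.0]
width: 53.1
```

```bash
python3 -c "
from h import *
st()"
```

```text
t 11.35 pos [518.7 -56.2 130.2] q [-0.13  0.43  1.93  0.    0.78 -0.93] F [ 4.3 -2.3 -0. ] M [ 0.016 -1.204 -0.217] w 53.1 tool y [0.7   0.715 0.   ] z [-0.  0. -1.]
```

Mz has risen to -0.22, so this may be the stop. I'll use smaller steps with no rise.

>>> apply_moves:
  series:
    - [[0,0,-0.01,0,0,-2,0.5],[0,0,0,0,0,-2,0.5],[0,0,0,0,0,0,0.5]]

```text
t: 11.65
ee_pos: [518.7, -56.2, 130.2]
orientation: [-1.085, -2.948, -0.0]
ft_force: [4.3, -1.1, 1.0]
width: 53.7
```

```bash
python3 -c "
from h import *
st()"
```

```text
t 11.65 pos [518.7 -56.2 130.2] q [-0.13  0.43  1.93  0.    0.78 -1.  ] F [ 4.3 -1.1  1. ] M [ 0.17  -1.189 -0.366] w 53.7 tool y [0.648 0.761 0.   ] z [-0.  0. -1.]
```

The moment grows 0.15 N m per 4°, which matches the hub stiffness (0.175), so this is the stop. I'll snug 3.5° more and hold for 0.4 s.

>>> apply_moves:
  series:
    - [[0,0,0,0,0,-2,0.5],[0,0,0,0,0,-1.5,0.5],[0,0,0,0,0,0,0.5],[0,0,0,0,0,0,0.5],[0,0,0,0,0,0,0.5],[0,0,0,0,0,0,0.5]]

```text
t: 12.25
ee_pos: [518.7, -56.2, 130.3]
orientation: [-0.989, -2.982, -0.0]
ft_force: [4.2, -1.2, -0.5]
width: 53.1
```

```bash
python3 -c "
from h import *
st()
a=snap('side','side3.png')['img'][165:245,215:295]
cv2.imwrite('pics/e.png',cv2.resize(a,None,fx=6,fy=6,interpolation=cv2.INTER_CUBIC))
st()"
```

```text
t 12.25 pos [518.7 -56.2 130.3] q [-0.13  0.43  1.93  0.    0.78 -1.06] F [ 4.2 -1.2 -0.5] M [ 0.354 -1.166 -0.551] w 53.1 tool y [0.598 0.802 0.   ] z [ 0.  0. -1.]
t 12.30 pos [518.7 -56.2 130.3] q [-0.13  0.43  1.93  0.    0.78 -1.06] F [ 4.1 -0.7 -0.3] M [ 0.377 -1.204 -0.597] w 53.5 tool y [0.597 0.802 0.   ] z [ 0.  0. -1.]
```

The screw is held snug at 0.55–0.6 N m at constant height. I'll unload most of the twist, release and lift off.

>>> apply_moves:
  series:
    - [[0,0,0,0,0,4,0.5],[0,0,0,0,0,4,0.5],[0,0,0,0,0,2,0.5],[0,0,0,0,0,0,1],[0,0,0,0,0,0,1],[0,0,0,0,0,0,1],[0,0,0,0,0,0,1],[0,0,-1,0,0,0,1],[0,0,-3,0,0,0,1],[0,0,-3,0,0,0,1]]

```text
t: 13.3
ee_pos: [518.1, -56.2, 201.2]
orientation: [-1.243, -2.883, 0.001]
ft_force: [0.3, 0.0, -0.7]
width: 88.0
```

>>> apply_moves:
  series:
    - [[0,0,0,0,0,7.5,1],[0,0,0,0,0,7.5,1],[0,0,0,0,0,7.5,1],[0,0,0,0,0,7.5,1],[0,0,0,0,0,7.5,1],[0,0,0,0,0,0,1]]

```text
t: 13.9
ee_pos: [518.7, -56.3, 201.0]
orientation: [2.106, 2.331, 0.0]
ft_force: [-0.1, 0.7, -0.5]
width: 88.0
```

```bash
python3 -c "
from h import *
st([503,82.5,200])"
```

```text
t 13.90 pos [518.7 -56.3 201. ] q [-0.13  0.32  1.89 -0.    0.93 -0.23] F [-0.1  0.7 -0.5] M [-0.009  0.044 -0.007] w 88.0 tool y [0.995 0.101 0.   ] z [ 0. -0. -1.]
tool shift cm [13.97 -0.16  0.1 ]
```

>>> apply_moves:
  series:
    - [[3.5,0,0,0,0,0,1],[3.5,0,0,0,0,0,1],[3.5,0,0,0,0,0,1],[3.5,0,0,0,0,0,1],[0,0,3,0,0,0,1],[0,0,3,0,0,0,1],[0,0,0,0,0,0,1],[0,0,0,0,0,0,1]]

```text
t: 14.7
ee_pos: [504.3, 82.9, 140.7]
orientation: [-2.102, -2.334, 0.001]
ft_force: [0.2, 0.3, 0.4]
width: 87.8
```

```bash
python3 -c "
from h import *
st([505,82.5,76])
a=snap('side','side4.png')['img'][130:250,160:290]
cv2.imwrite('pics/f.png',cv2.resize(a,None,fx=5,fy=5,interpolation=cv2.INTER_CUBIC))
print(w2p('side4.png',[518.5,-56.5,152]),w2p('side4.png',[505,82.5,98]))"
```

```text
t 14.70 pos [504.3  82.9 140.7] q [ 0.14  0.4   1.95 -0.    0.8   0.04] F [0.2 0.3 0.4] M [-0.091  0.076  0.002] w 87.8 tool y [ 0.995  0.104 -0.001] z [-0.001 -0.    -1.   ]
tool shift cm [-0.05  0.07  6.47]
[244.4025632  202.13788581] [209.4897236  197.23605886]
```

View pics/f.png

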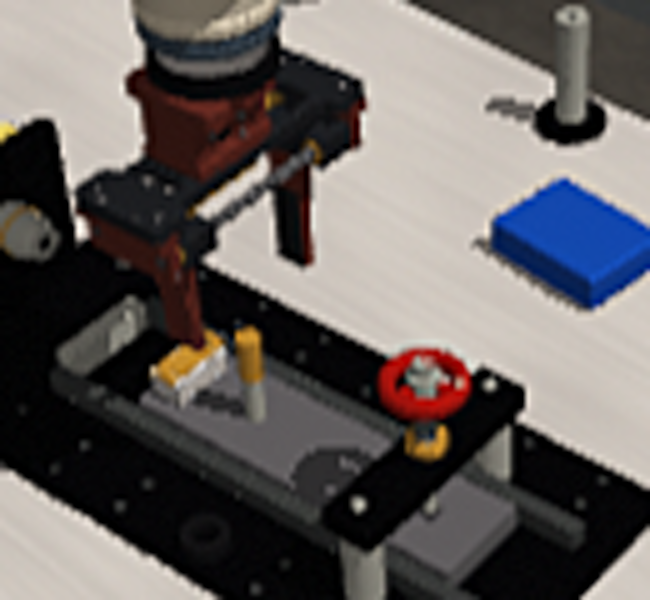

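The wheel is up clear of the bush. The grip top at px (209.8,197) matches the prediction of (209.5,197.2). I'll descend around the grip and close.

>>> apply_moves:
  series:
    - [[0,0.05,2,0,0,0,1],[0,0,2,0,0,0,1],[0,0,1.5,0,0,0,1],[0,0,1,0,0,0,1],[0,0,0,0,0,0,0.5],[0,0,0,0,0,0,0.3],[0,0,0,0,0,0,0.2],[0,0,0,0,0,0,0.16],[0,0,0,0,0,0,0.14],[0,0,0,0,0,0,0.14],[0,0,0,0,0,0,0.14],[0,0,0,0,0,0,0.14]]

```text
t: 15.95
ee_pos: [504.9, 83.1, 75.4]
orientation: [2.105, 2.332, -0.0]
ft_force: [0.4, 0.2, 0.0]
width: 27.1
```

```bash
python3 -c "
from h import *
st()"
```

```text
t 15.95 pos [504.9  83.1  75.4] q [ 0.14  0.51  1.97 -0.    0.66  0.04] F [0.4 0.2 0. ] M [-0.037  0.026 -0.055] w 27.1 tool y [ 0.995  0.102 -0.   ] z [-0. -0. -1.]
```

>>> apply_moves:
  series:
    - [[0,0,0,0,0,0,0.14],[0,0,0,0,0,0,0.14],[0,0,0,0,0,0,0.14],[0,0,0,0,0,0,0.14],[0,0,0,0,0,0,0.14]]

```text
t: 16.45
ee_pos: [504.2, 83.0, 75.2]
orientation: [-2.105, -2.331, 0.002]
ft_force: [-4.4, -0.5, 5.0]
width: 15.4
```

```bash
python3 -c "
from h import *
st()"
```

```text
t 16.45 pos [504.2  83.   75.2] q [0.14 0.51 1.97 0.   0.66 0.04] F [-4.4 -0.5  5. ] M [-0.112  0.855  0.025] w 15.4 tool y [ 0.995  0.102 -0.001] z [-0.001 -0.    -1.   ]
```

Gripped. I'll slide 45 mm first and check.

>>> apply_moves:
  series:
    - [[0.3,-0.05,0,0,0,0,0.14],[0.7,-0.05,0,0,0,0,0.14],[0.7,0,0,0,0,0,0.14],[0.7,0,0,0,0,0,0.14],[0.7,0,0,0,0,0,0.14],[0.7,0,0,0,0,0,0.14],[0.5,0,0,0,0,0,0.14],[0.2,0,0,0,0,0,0.14],[0,0,0,0,0,0,0.14]]

```text
t: 17.35
ee_pos: [499.6, 128.5, 75.3]
orientation: [2.105, 2.332, 0.002]
ft_force: [2.7, 2.8, -3.8]
width: 15.7
```

```bash
python3 -c "
from h import *
st()"
```

```text
t 17.35 pos [499.6 128.5  75.3] q [0.23 0.52 1.96 0.   0.66 0.13] F [ 2.7  2.8 -3.8] M [ 0.265 -0.068  0.027] w 15.7 tool y [0.995 0.102 0.001] z [ 0.001  0.001 -1.   ]
```

The carriage is free and moving. I'll ease on to the stop.

>>> apply_moves:
  series:
    - [[0.3,0,0,0,0,0,0.14],[0.3,0,0,0,0,0,0.14],[0.3,0,0,0,0,0,0.14],[0.3,0,0,0,0,0,0.14],[0.2,0,0,0,0,0,0.14],[0.1,0,0,0,0,0,0.14],[0,0,0,0,0,0,0.14]]

```text
t: 18.05
ee_pos: [498.2, 142.7, 75.3]
orientation: [2.105, 2.332, 0.001]
ft_force: [4.8, -1.6, -7.5]
width: 15.4
```

```bash
python3 -c "
from h import *
st()"
```

```text
t 18.05 pos [498.2 142.7  75.3] q [ 0.26  0.52  1.96 -0.    0.66  0.15] F [ 4.8 -1.6 -7.5] M [-0.361 -0.657  0.04 ] w 15.4 tool y [0.995 0.102 0.001] z [ 0.001 -0.    -1.   ]
```

>>> apply_moves:
  series:
    - [[0.1,0,0,0,0,0,0.14],[0.1,0,0,0,0,0,0.14],[0,0,0,0,0,0,0.14],[0,0,0,0,0,0,0.14],[0,0,0,0,0,0,0.14]]

```text
t: 18.55
ee_pos: [498.1, 142.9, 75.3]
orientation: [2.103, 2.331, -0.002]
ft_force: [7.3, -14.3, -6.1]
width: 15.5
```

```bash
python3 -c "
from h import *
st()"
```

```text
t 18.55 pos [498.1 142.9  75.3] q [ 0.26  0.52  1.96 -0.    0.66  0.16] F [  7.3 -14.3  -6.1] M [-2.337 -1.015  0.006] w 15.5 tool y [0.995 0.103 0.   ] z [ 0.001 -0.002 -1.   ]
```

It is against the stop: 14 N with no further motion after 60 mm of travel. I'll unload, open and lift straight up.

>>> apply_moves:
  series:
    - [[-0.12,0.05,0,0,0,0,0.14],[0,0,0,0,0,0,0.5],[0,0,0,0,0,0,0.7],[0,0,0,0,0,0,0.7],[0,0,0,0,0,0,0.7],[0,0,0,0,0,0,0.7],[0,0,-2,0,0,0,0.7],[0,0,-4,0,0,0,0.7],[0,0,-4,0,0,0,0.7],[0,0,-4,0,0,0,0.7],[0,0,0,0,0,0,0.7],[0,0,0,0,0,0,0.7]]

```text
t: 19.75
ee_pos: [498.5, 143.7, 216.2]
orientation: [2.104, 2.331, 0.003]
ft_force: [-0.2, 0.0, -0.4]
width: 61.3
```

```bash
python3 -c "
from h import *
st()
a=snap('side','side5.png')['img'][110:260,120:310]
cv2.imwrite('pics/g.png',cv2.resize(a,None,fx=4,fy=4,interpolation=cv2.INTER_CUBIC))
print(w2p('side5.png',[518.5,-56.5,152]),w2p('side5.png',[499.2,142.2,98]))"
```

```text
t 19.75 pos [498.5 143.7 216.2] q [0.26 0.29 1.88 0.   0.96 0.16] F [-0.2  0.  -0.4] M [-0.077  0.062 -0.004] w 61.3 tool y [0.995 0.102 0.002] z [ 0.002  0.001 -1.   ]
[244.4025632  202.13788581] [195.36156538 189.80676817]
```

View pics/g.png

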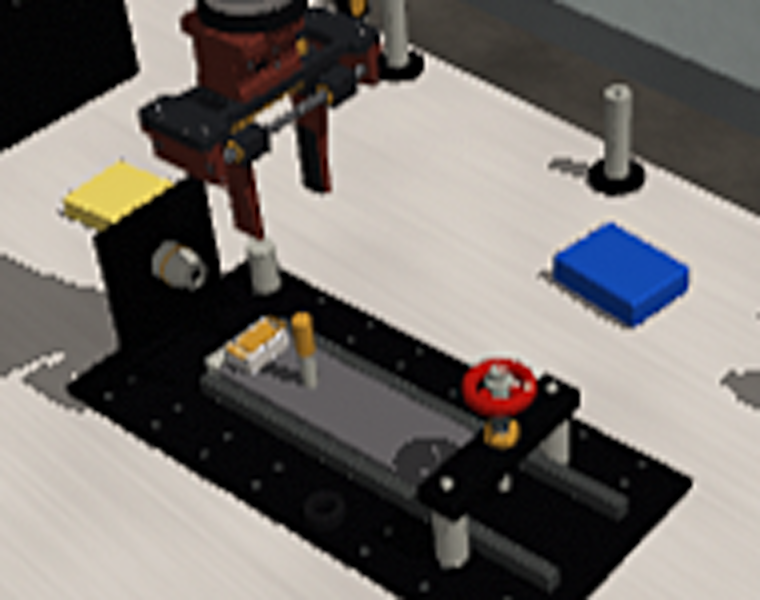

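The carriage is against the stop block: its grip top is at px (195.5,189.5), against (195.4,189.8) predicted. The wheel is up, the bystanders look undisturbed and the hand is clear, so I'm handing in.

```bash
python3 -c "
from workcell import ctrl
print(ctrl.close_job())"
```

```text
the job is handed in; nothing more can be done
None
```

The handwheel is unscrewed and snugged at its top stop, and the carriage is fully home and released. I handed the job in at about 20 s; it reports no verdict.

- **Handwheel:** I turned it about 186° before the moment began to climb. I then snugged it to a measured 0.55–0.6 N m at constant height and held it about 0.4 s. Axial force readings stayed at 3 N or less throughout.
- **Carriage:** It slid 60 mm by the brass grip and then met a firm stop: 14 N with no further motion. I unloaded, opened the fingers and lifted clear.
- **Last checks:** The final picture shows the wheel up and the carriage against its stop, with the grip within 1 px of where it was predicted. The post, collar, case and note block looked undisturbed. The driver, bottle and lens ring were outside that crop, but the arm never went near them. The wrist force was about zero.
- **Disagreement:** The top camera put the wheel about 3–4 mm off in x compared with what the hand felt. I corrected this from the measured side force, which stayed at about 8 N or less on the wheel.
- **Not measured directly:** I did not measure the final spindle height. I inferred it from the felt stop and the rise of the hand.

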